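# Turn round the cassette that went into its sleeve backwards

## Task

One of the two instrument cassettes was pushed into its sleeve backwards, so it sticks out and its pull tab is hidden inside. Slide it right out, turn it end for end, and slide it back into the same sleeve, right way up with its pull tab outwards, fully home so that it lies flat behind the stop lip like its neighbour. Leave the neighbouring cassette and everything else on the worktop where they are, and let go when you are done.

Things in the scene. Friction and masses are not known exactly. Their poses are not given: they have to be found in the camera images.
- cassette_a_center (a point): Centre, half-way up, of the aluminium cassette that is in backwards: a closed box 120 mm long (its x), 46 wide (y), 30 high (z), slots in its top, about 240 g. A pull tab juts 22 mm from its -x end; its +x end is plain. At the start the tab is hidden in sleeve_a; the plain end stands 36 to 50 mm out of the mouth, resting on the stop lip, tipped about 0.05 rad.
- cassette_a_tab (a point): Middle of that cassette's pull tab (22 mm long, 20 wide, 14 high): 71 mm from the box's centre along the cassette's -x, 1 mm above the centre. Home and the right way round, the tab alone stands out of the mouth, by about 19 mm.
- cassette_a: The same backward cassette, origin at the centre of its underside, z up. Home and the right way round, its axes are those of sleeve_a; it lies level on the sleeve's floor, its underside 3 mm above the worktop, behind the lip, its centre over the sleeve's origin, with about 4 mm of play in length and in width.
- sleeve_a: Beige plastic sleeve of the backward cassette, fixed to the worktop: tunnel 131 mm long (x), 56 wide, 45 high, slot in the roof. Origin: middle of its underside, on the worktop; z up. Mouth at its -x end; closed at +x by a stop (inner face at x = +62 mm). Inside 124 long, 50 wide, 39 high, floor 3 mm thick. The strip before its mouth is free for some 80 mm either side of its axis.
- sleeve_a_mouth (a point): Sleeve_a's mouth, 65 mm from its origin along -x: middle of the top outer edge of the stop lip, a sill 3 mm thick across the bottom of the mouth, 7 mm above the worktop and 4 mm above the sleeve's floor. Roof underside 42 mm above the worktop. The last 15 mm of side walls and roof flare out 5 mm as a lead-in (68 mm wide, 50 mm high outside). Axes as the sleeve's.
- cassette_b_center (a point): Centre of the neighbouring cassette, the same in every size, already home in sleeve_b with its tab outwards: an example of how it should be. Leave it.
- sleeve_b: A second sleeve, the same as sleeve_a in every size, fixed to the worktop; it holds the cassette that is already right.
- soap: Pump soap bottle, green, 62 mm in diameter, 169 mm tall; a bystander, loose. Origin: centre of its underside.
- pot: Small clear lidded pot, 58 mm in diameter, 70 mm tall; a bystander, loose. Origin: centre of its underside.
- jar: Amber glass jar, 60 mm in diameter, 95 mm tall; a bystander, loose. Origin: centre of its underside.
- tape: Roll of paper tape lying flat, 72 mm in diameter, 25 mm high; a bystander, loose. Origin: centre of its underside.
- needle_holder: Steel scissor-like needle holder about 160 mm long, 10 mm high, lying in front of sleeve_b; a bystander, loose. Origin: about its middle, on the worktop.
- carton: Cardboard carton, 36 x 60 x 55 mm high, beside sleeve_b; a bystander, loose. Origin: centre of its underside.
There are look-alikes about, which are no part of the job. Leave any yellow look-alike of the cassette_a alone. Leave any pink look-alike of the sleeve_a alone.

How it is judged:
By the outcome, as a careful person would: the job done as asked, in the order asked, and still so for the second after the job is handed in, with the robot touching nothing.
It also fails if it takes over 67 s, if anything falls off the work surface, if the arm or the gripper's body presses on something with over 40 N, if the wrist force passes 120 N, or if a joint passes its speed limit or range.

## Robot

A 7-joint arm with a two-finger parallel gripper is mounted at the origin on the work surface. World frame = base frame: x ahead of the robot, y to its left, z up, the work surface at z = 0. Lengths are in m, angles in rad, forces in N, time in s.
With the tool pointing down it reaches from about 0.4 to 0.9 m from the base axis. Payload 5.6 kg.
Tool frame: the origin (TCP) lies on the centre line of the jaws, within the pads' length; the fingertips stand 19 mm ahead of it and the grasp point (between the pads) is the TCP; y points along the fingers, z is the direction in which the jaws open and shut, and the axes are right-handed (so a half turn about y gives the same grasp; the last joint's range is limited). The gripper opens to 92 mm and grips with 3 to 60 N. Pads are 20 mm wide; open, the fingers measure 128 mm over their backs; the gripper's body (75 mm by 189 mm) begins 69 mm behind the grasp point.
Start: joints at [-1.179, 0.468, -0.012, 1.603, 0.006, 1.071, -0.056], TCP at [0.274, 0.59, 0.234] pointing down, gripper open.
Joint ranges: [-2.53, 2.53], [-0.31, 2.02], [-1.57, 1.55], [0.28, 2.44], [-1.29, 4.43], [0.15, 1.84], [-2.92, 2.92]. Speed limits (rad/s): [2.57, 2.57, 3.14, 3.14, 3.14, 3.14, 3.14].

## Interface

Orientations are given as a 3x3 rotation matrix whose columns are the frame's x, y, z axes.
In Python, from bench import robot, read_camera, models gives the robot as it stands.
- The arm moves only by the tool arm_command, never from a script. Its argument "deltas" is one flat list of numbers, 7 for each row, row after row: the turn, a rotation vector about the tool's x, y, z in rad, then the shift along the tool's x, y, z in cm, then the closure, from 0 (fully open) to 1 (shut). A call has exactly 5 rows; each row shifts and turns the commanded pose from where the row before left it, along the tool's axes as they then stand; what a row does not reach is not made up. A row lasts 1/8 s, in which the tool goes at most 62.5 mm and 10.7 degrees, less where a joint would pass 70% of its speed; a pose out of reach is approached as far as the arm can. A call is refused whole if a number of a shift passes 6.25 or a number of a turn 0.188, either way. A call with a gripper value outside its range is refused whole. The fingers move at their own pace and stop on an object; "newtons" is the grip in N (left out, the last holds). Time passes only in rows, so rows that do not move let the fingers close, or fill a call up. It gives the time, the measured TCP pose, the force and the opening at its end, in the units of the state.
- robot.observe(): the state, without advancing time (a new reading comes with each control period).
- read_camera(name): name is "side" or "top" or "wrist"; returns a dict with "image" (400x640x3 uint8, red, green, blue), "fovy" (degrees; the focal length in pixels is half the picture's height over the tangent of half this angle, whatever the lens; pixels are square), "cx", "cy" (the principal point, pixels), "D" ([k1, k2, p1, p2, k3] as OpenCV has them; the pictures are not rectified), "R" (3x3) and "t" (3): a world point X has camera coordinates R X + t; the wrist camera has in their place "hand_eye" (4x4, takes a point from camera to tool coordinates, whose origin is the TCP and whose axes are the tool frame's). Camera axes: x right, y down, z forward; pixel columns grow to the right and rows downward; lengths in m; the calibration is good to about 2 mm. A picture is of the moment at which its call begins: read the wrist's pose just before it. There is no depth.
- robot.close_job(): hands the job in, once; it reports no verdict.
Trained networks look in the newest picture that a camera, given by its name, has taken for a name from the list of things; names that differ only in an ending like _2 or _b are one class to them, and where a whole thing is asked for, a point or a joint stands for the part that bears it (a point fixed in the world has none). Each returns a list of dicts, best first, with "score" (0 to 1); they miss things now and then, are a little off and sometimes report something else, mostly with a low value. They report only what shows in the picture. A call takes as long as a camera call. They do not tell look-alikes from the thing itself.
- models.outline_of(name, camera): "region" (400x640 bool, what is visible of it) and "bbox" ([centre column, centre row, width, height] in pixels, round what is visible of it).
The state is a dict: "t": time; "qpos": joint angles; "joint_velocities": joint speeds; "tau": joint torques, N m; "tool_pos": TCP position; "ee_rot": TCP orientation; "wrist_force": force on the tool from outside, world axes, zero at the start; "ft_torque": the same for the moment, N m; "width": finger opening in m.
Only numpy, scipy, OpenCV 4.12 (cv2) and the standard library are available. Lean on these libraries where they do the work, as an engineer would, in place of code of your own. Each camera call takes 0.05 s, during which the arm holds its last target. There are 200 camera calls.

## Working session

There is one attempt and no reset: what is moved stays moved. The work goes in short steps, Python scripts to look and compute and a tool call to move; the robot and the scene stay as the last step left them, time stands still between calls to the robot, and variables do not carry over. Pictures are saved under pics/ and viewed, about 8 in all and at most 12, crops included, and the job is handed in when it is done.

Besides the shell and the picture viewer there is one more tool, called after "Emit:" in YAML: its name, and indented under it one key for each argument. arm_command: Moves the arm, as the interface text tells. Its arguments: {"type":"object","properties":{"deltas":{"type":"array"},"newtons":{"type":"number"}},"required":["deltas"]}

```bash
ls; mkdir -p pics; python3 - <<'E'
from bench import robot, read_camera, models
import cv2,numpy as np
s=robot.observe(); print(s['t'],s['tool_pos'],np.round(s['ee_rot'],3),s['width'])
for c in ['top','side']:
    r=read_camera(c); cv2.imwrite(f'pics/{c}0.png',r['image'][:,:,::-1])
    print(c,r['fovy'],r['cx'],r['cy'],r['D'],np.round(r['R'],4).tolist(),r['t'])
    for n in ['cassette_a','sleeve_a','soap','pot','jar','tape','needle_holder','carton']:
        print(n,[(round(d['score'],2),np.round(d['bbox']).tolist()) for d in models.outline_of(n,c)])
E
```

```text
pics
0.0 [0.27359916 0.58900905 0.23263693] [[ 0.907 -0.001  0.421]
 [-0.421 -0.002  0.907]
 [ 0.    -1.    -0.002]] 0.09176345544500311
top 44.41743340963835 324.5868957792447 198.91569290898633 [-0.05831245  0.          0.          0.          0.        ] [[0.0235, -0.9995, -0.021], [-0.9915, -0.0206, -0.1283], [0.1278, 0.0238, -0.9915]] [0.0252991  0.54189513 1.43216492]
cassette_a [(0.97, [204.0, 155.0, 48.0, 21.0]), (0.92, [262.0, 177.0, 24.0, 42.0]), (0.22, [264.0, 165.0, 31.0, 44.0])]
sleeve_a [(0.97, [403.0, 172.0, 19.0, 42.0]), (0.67, [336.0, 267.0, 18.0, 47.0]), (0.65, [263.0, 164.0, 29.0, 46.0])]
soap [(0.78, [213.0, 198.0, 28.0, 25.0])]
pot [(0.71, [301.0, 221.0, 21.0, 18.0]), (0.55, [403.0, 180.0, 8.0, 42.0])]
jar [(0.67, [326.0, 158.0, 14.0, 24.0])]
tape [(0.77, [404.0, 219.0, 26.0, 23.0])]
needle_holder [(0.73, [409.0, 244.0, 56.0, 18.0])]
carton [(0.65, [375.0, 162.0, 22.0, 13.0])]
side 52.564196829587225 318.24630673328954 198.4786107443115 [-0.09043325  0.          0.          0.          0.        ] [[0.8417, -0.5399, -0.0063], [-0.3467, -0.5314, -0.7729], [0.4139, 0.6528, -0.6345]] [-0.44052521  0.25117392  0.81756219]
cassette_a [(0.75, [285.0, 168.0, 19.0, 22.0]), (0.72, [287.0, 132.0, 34.0, 23.0])]
sleeve_a [(0.79, [251.0, 250.0, 65.0, 43.0]), (0.71, [310.0, 162.0, 54.0, 31.0]), (0.69, [402.0, 253.0, 61.0, 54.0])]
soap [(0.82, [254.0, 135.0, 24.0, 52.0]), (0.38, [391.0, 256.0, 41.0, 34.0])]
pot [(0.73, [279.0, 198.0, 22.0, 33.0])]
jar [(0.81, [356.0, 185.0, 24.0, 36.0])]
tape [(0.74, [354.0, 285.0, 33.0, 33.0])]
needle_holder [(0.84, [338.0, 305.0, 43.0, 58.0]), (0.37, [313.0, 163.0, 48.0, 31.0])]
carton [(0.79, [389.0, 222.0, 28.0, 35.0]), (0.58, [394.0, 256.0, 44.0, 34.0])]
```

```bash
python3 - <<'E'
import cv2,numpy as np
a=cv2.imread('pics/top0.png')[110:310,150:450]; b=cv2.imread('pics/side0.png')[90:340,200:440]
cv2.imwrite('pics/t1.png',cv2.resize(a,None,fx=2.66,fy=2.66,interpolation=3)); cv2.imwrite('pics/s1.png',cv2.resize(b,None,fx=2.4,fy=2.4,interpolation=3))
E
```

```text
(no output)
```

View pics/t1.png

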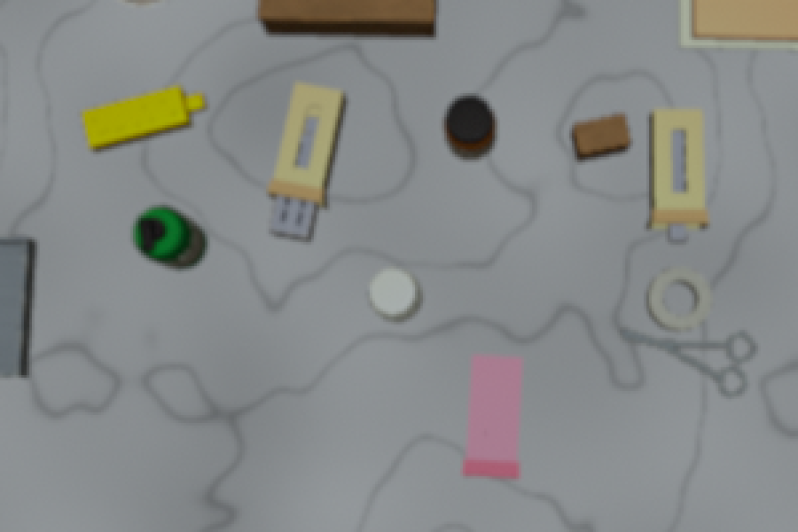

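View pics/s1.png

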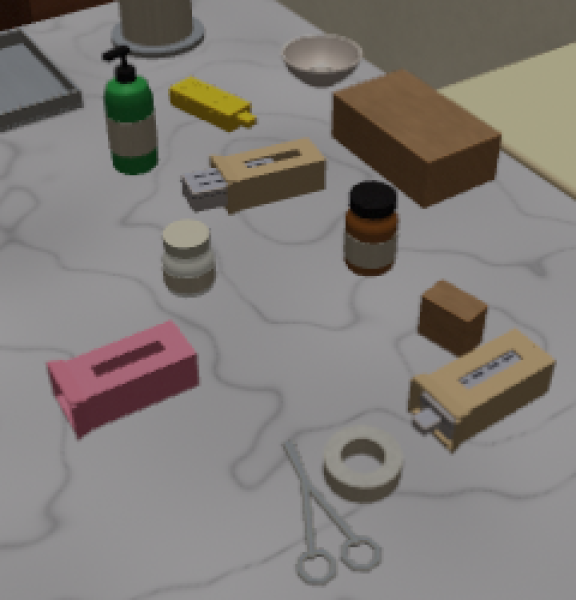

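The pictures show sleeve_a as the beige one at left centre (top crop ≈(305,140)). Its cassette sticks out towards the robot at ≈(292,218). The soap is to its left, the pot to its lower right, and the yellow and pink things are the look-alikes. I'll turn these pixels into positions.

```bash
cat > h.py <<'E'
import numpy as np,cv2
from bench import robot, read_camera, models
def cam(name):
    s=robot.observe(); r=read_camera(name); f=200/np.tan(np.radians(r['fovy'])/2)
    K=np.array([[f,0,r['cx']],[0,f,r['cy']],[0,0,1]]); D=np.array(r['D'])
    if 'hand_eye' in r:
        H=np.array(r['hand_eye']); T=np.eye(4); T[:3,:3]=s['ee_rot']; T[:3,3]=s['tool_pos']
        W=np.linalg.inv(T@H); R,t=W[:3,:3],W[:3,3]
    else: R,t=np.array(r['R']),np.array(r['t'])
    return dict(K=K,D=D,R=R,t=t,im=r['image'],s=s)
def px2w(c,uv,z):
    uv=np.array(uv,float).reshape(-1,1,2); n=cv2.undistortPoints(uv,c['K'],c['D'])[:,0]
    d=np.c_[n,np.ones(len(n))]@c['R']; o=-c['R'].T@c['t']
    z=np.broadcast_to(z,len(n)); return o+d*((z-o[2])/d[:,2])[:,None]
def w2px(c,P): return cv2.projectPoints(np.array(P,float).reshape(-1,3),cv2.Rodrigues(c['R'])[0],c['t'],c['K'],c['D'])[0][:,0]
E
python3 - <<'E'
from h import *
c=cam('top'); f=lambda L:np.array(L)/2.66+[150,110]
P=px2w(c,f([(294,83),(345,93),(268,192),(325,200),(270,232),(312,239),(165,220),(393,291)]),[.045,.045,.05,.05,.036,.036,.1,.07])
for n,p in zip('farL farR nearL nearR casL casR soap pot'.split(),P): print(n,p.round(3))
d=(P[0]+P[1]-P[2]-P[3])/2; print('axis',d[:2],np.degrees(np.arctan2(d[1],d[0])))
print(robot.observe()['t'])
E
```

```text
farL [0.712 0.236 0.045]
farR [0.702 0.177 0.045]
nearL [0.585 0.259 0.05 ]
nearR [0.577 0.194 0.05 ]
casL [0.542 0.257 0.036]
casR [0.535 0.209 0.036]
soap [0.544 0.361 0.1  ]
pot [0.475 0.113 0.07 ]
axis [ 0.1258779  -0.02042187] -9.215125445589377
0.95
```

Emit:
arm_command:
  deltas: [0,0,0,5,0,-3.15,0,0,0,0,5,0,-3.15,0,0,0,0,5,0,-3.15,0,0,0,0,5,0,-3.15,0,0,0,0,5,0,-3.15,0]

```text
t: 1.58
tool_pos: [0.4352, 0.3397, 0.2339]
ee_rot: [[0.907, 0.001, 0.421], [-0.421, 0.001, 0.907], [0.0, -1.0, 0.001]]
wrist_force: [0.2, 1.2, 0.7]
width: 0.0918
```

Emit:
arm_command:
  deltas: [0,0,0,4.5,0,-3.0,0,0,0,0,4.5,0,-3.0,0,0,-0.14,0,0,-0.8,0,0,0,-0.14,0,0,-0.8,0,0,0,0,0,0,0,0,0]

```text
t: 2.2
tool_pos: [0.491, 0.2491, 0.2502]
ee_rot: [[0.988, 0.001, 0.156], [-0.156, 0.001, 0.988], [0.001, -1.0, 0.001]]
wrist_force: [0.7, -0.1, 0.3]
width: 0.0917
```

```bash
python3 - <<'E'
from h import *
s=robot.observe(); print(s['t'],s['tool_pos'],np.round(s['ee_rot'],3),s['qpos'].round(2) if hasattr(s['qpos'],'round') else s['qpos'])
for n in ['wrist','top','side']:
    c=cam(n); cv2.imwrite(f'pics/{n}2.png',c['im'][:,:,::-1])
    for o in ['soap']+(['cassette_a','sleeve_a'] if n=='wrist' else []):
        for d in models.outline_of(o,n)[:3]:
            m=d['region']; r,cc=np.where(m); print(n,o,round(d['score'],2),np.round(d['bbox']).tolist())
            if n!='wrist' and d['score']>.5:
                np.save(f'{n}_soap.npy',m)
                cs=None;best=[]
                ang=np.linspace(0,6.28,24)
                for x in np.arange(.51,.581,.003):
                    for y in np.arange(.32,.39,.003):
                        body=[(x+.031*np.cos(a),y+.031*np.sin(a),z) for a in ang for z in (0,.10)]
                        hull=cv2.convexHull(w2px(c,body).astype(np.float32)).astype(np.int32)
                        q=np.zeros(m.shape,np.uint8); cv2.fillPoly(q,[hull],1)
                        best.append(((q&m).sum()/(q|m).sum(),x,y))
                best.sort(); print(np.round(best[-5:],3).tolist())
print(robot.observe()['t'])
E
```

```text
2.2 [0.49099702 0.24907583 0.25024335] [[ 0.988  0.001  0.156]
 [-0.156  0.001  0.988]
 [ 0.001 -1.     0.001]] [-0.6   0.28  0.08  1.84 -0.03  1.02  0.91]
wrist soap 0.64 [450.0, 200.0, 99.0, 92.0]
wrist cassette_a 0.9 [318.0, 263.0, 47.0, 103.0]
wrist cassette_a 0.68 [475.0, 283.0, 118.0, 65.0]
wrist sleeve_a 0.95 [315.0, 294.0, 61.0, 119.0]
wrist sleeve_a 0.9 [58.0, 70.0, 117.0, 135.0]
side soap 0.67 [254.0, 137.0, 27.0, 52.0]
[[0.758, 0.537, 0.386], [0.758, 0.537, 0.389], [0.759, 0.531, 0.377], [0.765, 0.534, 0.38], [0.767, 0.531, 0.374]]
2.6
```

View pics/wrist2.png

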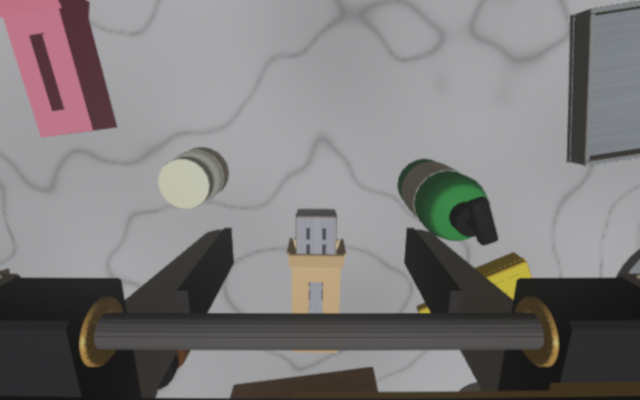

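The wrist view shows the cassette's plain end at ≈(316,214) and the sleeve_a mouth at ≈(317,250), with the soap base at ≈(420,175). I'll zoom in for exact edges.

```bash
python3 - <<'E'
import cv2
a=cv2.imread('pics/wrist2.png'); cv2.imwrite('pics/w2z.png',cv2.resize(a[145:305,270:510],None,fx=3.33,fy=3.33,interpolation=3)[:, :799])
E
```

```text
(no output)
```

View pics/w2z.png

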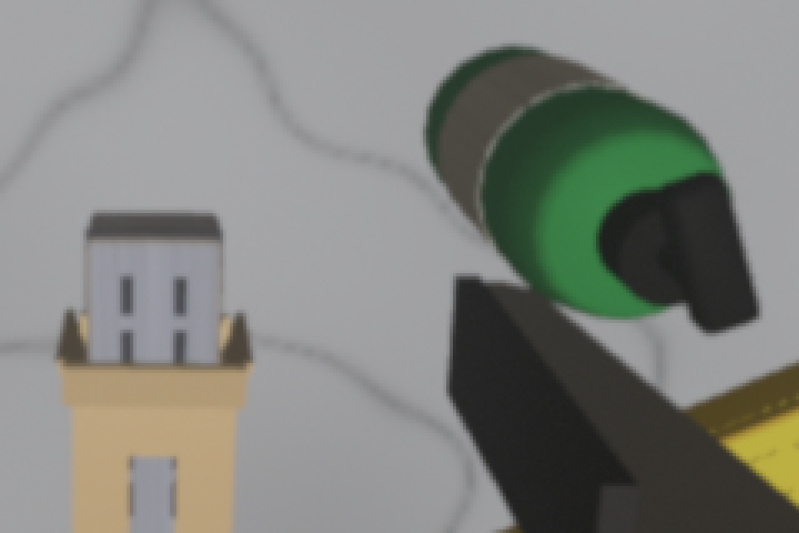

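```bash
python3 - <<'E'
from h import *
c=cam('wrist'); g=lambda L:np.array(L)/3.33+[270,145]
N='casL casR mouL mouR sleL1 sleR1 sleL2 sleR2 slotL slotR slotL2 slotR2'.split()
P=px2w(c,g([(86,240),(221,240),(57,363),(251,363),(73,405),(238,405),(75,530),(234,530),(131,460),(176,460),(131,530),(176,530)]),[.039]*2+[.05]*2+[.045]*8)
for n,p in zip(N,P): print(n,p.round(4))
print('cam',(-c['R'].T@c['t']).round(3))
m=cv2.resize(cv2.imread('pics/wrist2.png'),None,fx=1,fy=1)
# soap: fit base/lower cylinder r=31: outline edge points
E=g([(425,130),(432,95),(450,68),(480,50),(515,45),(560,52),(432,165),(455,205)])
from scipy.optimize import least_squares
a=np.linspace(0,2*np.pi,120)
def res(p):
    pts=np.array([(p[0]+.031*np.cos(t),p[1]+.031*np.sin(t),z) for t in a for z in np.linspace(0,.11,12)])
    h=cv2.convexHull(w2px(c,pts).astype(np.float32))
    return [cv2.pointPolygonTest(h,(float(u),float(v)),True) for u,v in E]
r=least_squares(res,[.54,.36],diff_step=1e-2); print('soap',r.x,np.round(r.fun,1))
E
```

```text
casL [0.5338 0.2168 0.039 ]
casR [0.5407 0.2611 0.039 ]
mouL [0.5711 0.2013 0.05  ]
mouR [0.581  0.2648 0.05  ]
sleL1 [0.5894 0.2031 0.045 ]
sleR1 [0.598  0.2585 0.045 ]
sleL2 [0.637  0.1954 0.045 ]
sleR2 [0.6455 0.2505 0.045 ]
slotL [0.613  0.2192 0.045 ]
slotR [0.6153 0.2345 0.045 ]
slotL2 [0.64   0.2148 0.045 ]
slotR2 [0.6424 0.2304 0.045 ]
cam [0.417 0.261 0.4  ]
soap [0.52838913 0.3692117 ] [ 0.5 -0.1 -0.6 -0.1  0.7 -0.6  0.6 -1. ]
```

Emit:
arm_command:
  deltas: [0,0,0,3.5,0,-0.2,0,0,0,0,3.55,0,-0.16,0,0,0,0,0,5,0,0,0,0,0,0,5,0,0,0,0,0,0,5,0,0]

```text
t: 3.28
tool_pos: [0.5598, 0.2347, 0.0982]
ee_rot: [[0.988, 0.001, 0.154], [-0.154, 0.0, 0.988], [0.001, -1.0, 0.0]]
wrist_force: [0.2, 0.3, -1.0]
width: 0.0921
```

```bash
python3 - <<'E'
from h import *
s=robot.observe(); print(s['t'],s['tool_pos'],np.round(s['ee_rot'],3))
a=cam('side')['im'][:,:,::-1]; b=cam('wrist')['im'][:,:,::-1]
cv2.imwrite('pics/m3.png',np.hstack([cv2.resize(a[60:220,210:370],(400,400),interpolation=3),cv2.resize(b[150:350,200:500],(399,266),interpolation=3)[:,:] if 0 else cv2.copyMakeBorder(cv2.resize(b[130:400,160:500],(400,318)),0,82,0,0,0)]))
E
```

```text
3.275 [0.55976474 0.23470599 0.09820433] [[ 0.988  0.001  0.154]
 [-0.154  0.     0.988]
 [ 0.001 -1.     0.   ]]
```

View pics/m3.png

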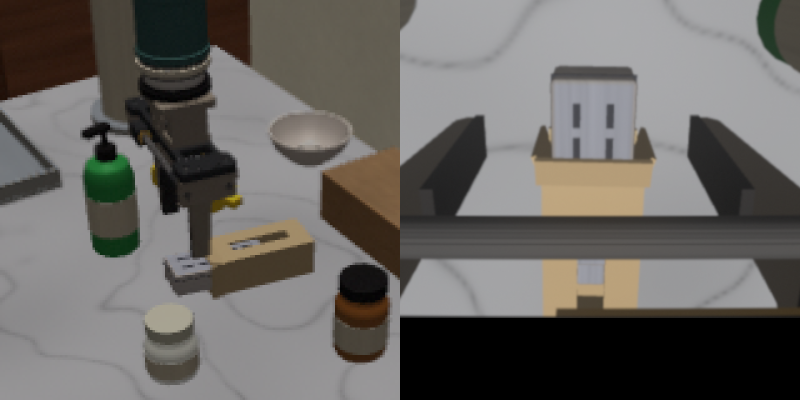

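The gripper straddles the protruding end, with fingers on both sides, the mouth clear behind, and the soap clear of the body. I'll descend and grip.

Emit:
arm_command:
  deltas: [0,0,0,0,2,0,0,0,0,0,0,2,0,0,0,0,0,0,1.9,0,0,0,0,0,0,0,0,0.3,0,0,0,0,0,0,1]
  newtons: 45

```text
t: 4.0
tool_pos: [0.5601, 0.2347, 0.041]
ee_rot: [[0.988, 0.001, 0.154], [-0.154, 0.0, 0.988], [0.001, -1.0, 0.0]]
wrist_force: [0.3, -1.0, 0.5]
width: 0.0739
```

Emit:
arm_command:
  deltas: [0,0,0,0,0,0,1,0,0,0,0,0,0,1,0,0,0,0,0,0,1,0,0,0,0,0,0,1,0,0,0,0,0,0,1]

```text
t: 4.62
tool_pos: [0.5599, 0.2347, 0.041]
ee_rot: [[0.988, 0.0, 0.154], [-0.154, 0.0, 0.988], [0.0, -1.0, 0.0]]
wrist_force: [-0.3, 0.2, 3.4]
width: 0.0453
```

Emit:
arm_command:
  deltas: [0,0,-0.025,0,-0.05,0,1,0,0,-0.025,0,-0.05,0,1,0,0,0,-0.5,-0.03,0,1,0,0,0,-1.0,-0.05,-0.05,1,0,0,0,-1.0,-0.05,-0.05,1]

```text
t: 5.25
tool_pos: [0.5338, 0.2375, 0.0415]
ee_rot: [[0.987, 0.049, 0.154], [-0.154, -0.008, 0.988], [0.049, -0.999, -0.0]]
wrist_force: [-0.6, 0.4, -2.5]
width: 0.0456
```

```bash
python3 - <<'E'
from h import *
s=robot.observe(); print(s['t'],s['tool_pos'],s['wrist_force'].round(2),s['ft_torque'].round(3))
a=cam('side')['im'][:,:,::-1]
t=cam('top')['im'][:,:,::-1]
cv2.imwrite('pics/m4.png',np.hstack([cv2.resize(a[90:210,220:340],(400,400),interpolation=3),cv2.resize(t[130:230,190:290],(400,400),interpolation=3)]))
E
```

```text
5.25 [0.5337792  0.23751735 0.04150717] [-0.57  0.39 -2.51] [ 0.078  0.21  -0.035]
```

View pics/m4.png

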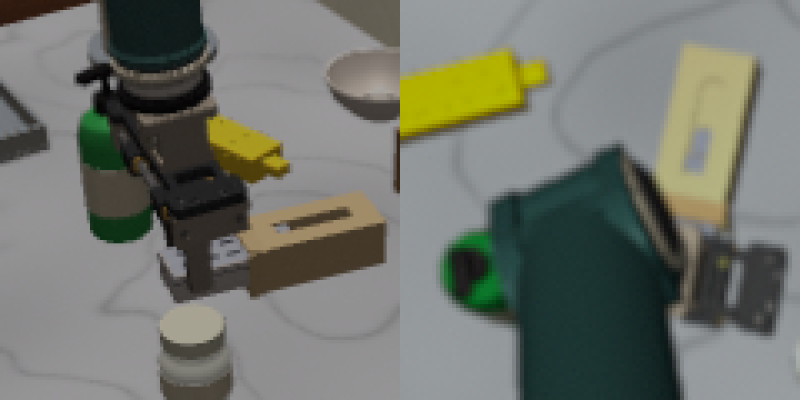

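Emit:
arm_command:
  deltas: [0,0,0,-1.8,-0.09,0,1,0,0,0,-2.0,-0.1,0,1,0,0,0,-2.0,-0.1,0,1,0,0,0,-2.0,-0.1,-0.1,1,0,0,0,-2.0,-0.1,-0.1,1]

```text
t: 5.98
tool_pos: [0.436, 0.2508, 0.0417]
ee_rot: [[0.987, 0.049, 0.154], [-0.154, -0.008, 0.988], [0.05, -0.999, 0.0]]
wrist_force: [-0.0, -0.6, -2.6]
width: 0.0455
```

Emit:
arm_command:
  deltas: [0,0,0,-1.9,-0.1,-0.4,1,0,0,0,-1.9,-0.1,-0.4,1,0,0,0,-1.9,-0.1,-0.4,1,0,0,0,-1.8,-0.1,-0.4,1,0,0,0,0,0.4,0,1]

```text
t: 6.6
tool_pos: [0.3596, 0.2465, 0.038]
ee_rot: [[0.987, 0.049, 0.152], [-0.152, -0.007, 0.988], [0.05, -0.999, 0.0]]
wrist_force: [-0.1, 0.2, -2.4]
width: 0.0459
```

Emit:
arm_command:
  deltas: [0,0,0,0,0.15,0,1,0,0,0,0,0.15,0,1,0,0,0,0,0.1,0,1,0,0,0,0,0,0,1,0,0,0,0,0,0,1]

```text
t: 7.22
tool_pos: [0.3614, 0.2463, 0.0339]
ee_rot: [[0.987, 0.049, 0.154], [-0.154, -0.008, 0.988], [0.05, -0.999, 0.0]]
wrist_force: [0.2, -1.0, -3.8]
width: 0.0453
```

```bash
python3 - <<'E'
from h import *
s=robot.observe(); print(s['t'],s['tool_pos'],s['wrist_force'].round(2),s['ft_torque'].round(3))
a=cam('side')['im'][:,:,::-1]
t=cam('wrist')['im'][:,:,::-1]
cv2.imwrite('pics/m5.png',np.hstack([cv2.resize(a[90:210,190:310],(400,400),interpolation=3),cv2.copyMakeBorder(cv2.resize(t,(400,250)),0,150,0,0,0)]))
E
```

```text
7.225 [0.36135608 0.24628945 0.03387391] [ 0.22 -0.96 -3.77] [ 0.061  0.196 -0.028]
```

View pics/m5.png

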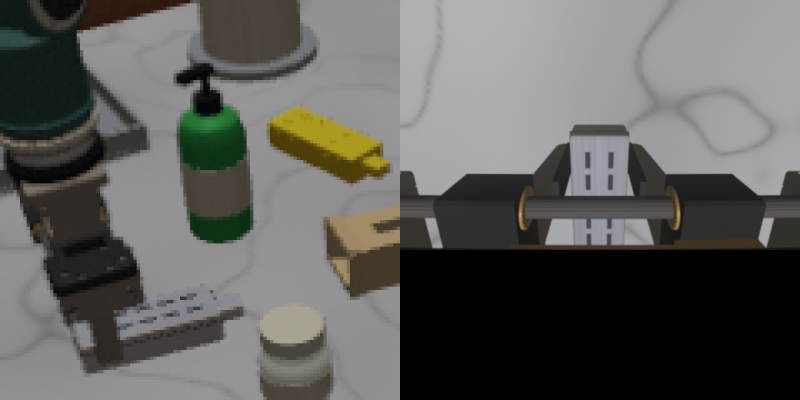

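Emit:
arm_command:
  deltas: [0,0,0,0,0.1,0,1,0,0,0,0,0.1,0,1,0,0,0,0,0,0,0,0,0,0,0,0,0,0,0,0,0,0,0,0,0]

```text
t: 7.95
tool_pos: [0.3615, 0.2464, 0.0319]
ee_rot: [[0.987, 0.05, 0.154], [-0.154, -0.008, 0.988], [0.05, -0.999, 0.0]]
wrist_force: [0.4, 0.5, 0.5]
width: 0.0731
```

Emit:
arm_command:
  deltas: [0,0,0,0,-2.5,0,0,0,0,0.05,0,-2.5,0,0,0,0,0,4.1,0,0,0,0,0,0,4.15,0,0,0,0,0,0,0,0,0,0]

```text
t: 8.57
tool_pos: [0.4434, 0.233, 0.082]
ee_rot: [[0.987, 0.003, 0.158], [-0.158, 0.0, 0.987], [0.002, -1.0, 0.001]]
wrist_force: [0.4, -0.2, -0.3]
width: 0.0919
```

```bash
python3 - <<'E'
from h import *
s=robot.observe(); print(s['t'],s['tool_pos'],s['ee_rot'].round(3),s['qpos'])
b=cam('wrist');cv2.imwrite('pics/m6.png',b['im'][:,:,::-1])
a=cam('side')['im'][:,:,::-1]
cv2.imwrite('pics/m6b.png',np.hstack([cv2.resize(a[90:210,190:310],(400,400),interpolation=3),cv2.resize(b['im'][100:400,170:470,::-1],(400,400),interpolation=3)]))
E
```

```text
8.575 [0.44341138 0.23301536 0.08198975] [[ 0.987  0.003  0.158]
 [-0.158  0.     0.987]
 [ 0.002 -1.     0.001]] [-0.6446134   0.44214164  0.11266426  2.08115959 -0.08096463  0.61998053
  0.93511515]
```

View pics/m6b.png

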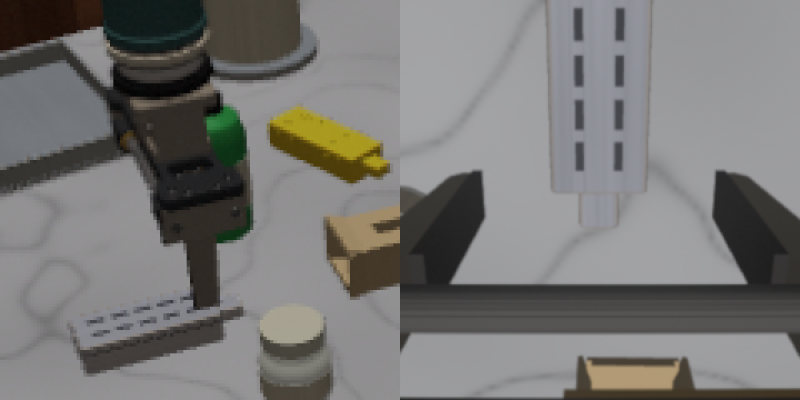

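The cassette lies flat on the worktop with its tab towards the sleeve. The box's tab-side edge is at crop (553..646,192), and the fingers straddle it. Now to check the offset to the TCP.

```bash
python3 - <<'E'
from h import *
c=cam('wrist'); g=lambda L:np.array(L)*.75+[170,100]
P=px2w(c,g([(153,192),(246,192),(149,20),(251,20),(180,226),(217,226)]),[.03]*4+[.023]*2); print(P.round(4))
s=c['s']; Q=(P-s['tool_pos'])@s['ee_rot']; print((Q*100).round(2))
# sleeve mouth: flare top edge corners & roof
E
```

```text
[[0.4485 0.2108 0.03  ]
 [0.4553 0.2543 0.03  ]
 [0.3701 0.2234 0.03  ]
 [0.3768 0.2666 0.03  ]
 [0.4714 0.2197 0.023 ]
 [0.4743 0.238  0.023 ]]
[[ 1.23  5.14 -2.12]
 [ 1.22  5.14  2.29]
 [-6.72  5.15 -2.09]
 [-6.72  5.15  2.29]
 [ 3.36  5.84 -0.89]
 [ 3.36  5.84  0.96]]
```

Emit:
arm_command:
  deltas: [0,0,0,0,2.5,0,0,0,0,0,0,2.5,0.1,0,0,0,0,0,0,0,0.3,0,0,0,0,0,0,1,0,0,0,0,0,0,1]
  newtons: 50

```text
t: 9.35
tool_pos: [0.4408, 0.2354, 0.0328]
ee_rot: [[0.988, 0.001, 0.154], [-0.154, 0.001, 0.988], [0.001, -1.0, 0.001]]
wrist_force: [-0.1, 0.3, -0.3]
width: 0.0639
```

Emit:
arm_command:
  deltas: [0,0,0,0,0,0,1,0,0,0,0,0,0,1,0,0,0,0,0,0,1,0,0,0,0,-2,0,1,0,0,0,0,-4,0,1]

```text
t: 9.98
tool_pos: [0.439, 0.2341, 0.0908]
ee_rot: [[0.988, -0.004, 0.154], [-0.154, -0.002, 0.988], [-0.003, -1.0, -0.003]]
wrist_force: [0.4, 0.3, -2.7]
width: 0.0454
```

Emit:
arm_command:
  deltas: [0,0,0,0,-5,0,1,0,0,0,0,-6,0,1,0,0.185,0,0,0,0,1,0,0.185,0,0,0,0,1,0,0.185,0,0,0,0,1]

```text
t: 10.6
tool_pos: [0.44, 0.2347, 0.2015]
ee_rot: [[0.754, -0.001, 0.656], [-0.656, -0.0, 0.754], [-0.0, -1.0, -0.001]]
wrist_force: [0.3, 0.5, -2.6]
width: 0.0455
```

Emit:
arm_command:
  deltas: [0,0.185,0,0,-1,0,1,0,0.185,0,0,0,0,1,0,0.185,0,0,0,0,1,0,0.185,0,0,0,0,1,0,0.185,0,0,0,0,1]

```text
t: 11.22
tool_pos: [0.4398, 0.2347, 0.2111]
ee_rot: [[-0.07, -0.001, 0.998], [-0.998, -0.001, -0.07], [0.001, -1.0, -0.001]]
wrist_force: [-0.6, 0.1, -3.5]
width: 0.0453
```

Emit:
arm_command:
  deltas: [0,0.185,0,0,0,0,1,0,0.185,0,0,0,0,1,0,0.185,0,0,0,0,1,0,0.185,0,0,0,0,1,0,0.185,0,0,0,0,1]

```text
t: 11.85
tool_pos: [0.4397, 0.2347, 0.2111]
ee_rot: [[-0.839, -0.001, 0.544], [-0.544, -0.001, -0.839], [0.002, -1.0, -0.0]]
wrist_force: [0.4, -0.7, -3.0]
width: 0.0456
```

Emit:
arm_command:
  deltas: [0,0.185,0,0,0,0,1,0,0.185,0,0,0,0,1,0,0.185,0,0,0,0,1,0,0.18,0,0,0,0,1,0,0,0,0,0,0,1]

```text
t: 12.48
tool_pos: [0.4399, 0.2349, 0.2113]
ee_rot: [[-0.989, -0.001, -0.151], [0.151, -0.001, -0.989], [0.001, -1.0, 0.001]]
wrist_force: [-0.1, 0.5, -2.7]
width: 0.0454
```

```bash
python3 - <<'E'
from h import *
s=robot.observe(); print(s['t'],s['tool_pos'],s['ee_rot'].round(3),s['qpos'],np.degrees(np.arctan2(s['ee_rot'][1,0],s['ee_rot'][0,0])))
b=cam('wrist');cv2.imwrite('pics/m7.png',b['im'][:,:,::-1])
a=cam('side')['im'][:,:,::-1]
cv2.imwrite('pics/m7b.png',np.hstack([cv2.resize(a[50:210,190:350],(400,400),interpolation=3),cv2.resize(b['im'][:,120:520,::-1],(400,400),interpolation=3)]))
E
```

```text
12.475 [0.43985076 0.2348517  0.21125112] [[-0.989 -0.001 -0.151]
 [ 0.151 -0.001 -0.989]
 [ 0.001 -1.     0.001]] [-1.12097691  0.26577863  0.66314967  2.02222732 -0.20437356  0.91960836
 -2.07188308] 171.33684401344559
```

View pics/m7b.png

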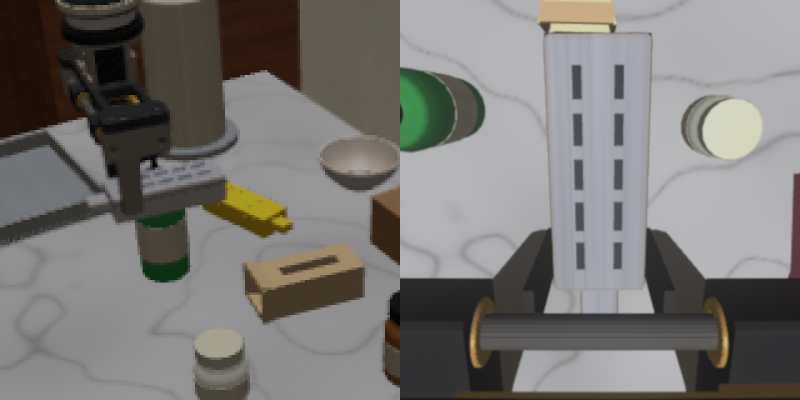

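The cassette is turned (plain end towards the sleeve), level, and the soap and pot are undisturbed. I'll lower it in front of the mouth.

Emit:
arm_command:
  deltas: [0,0,0,0.25,4,-1,1,0,0,0,0.25,4,-0.95,1,0,0,0,0,4,0,1,0,0.004,0,0,4,0,1,0,0,0,0,0.9,0,1]

```text
t: 13.2
tool_pos: [0.437, 0.254, 0.0407]
ee_rot: [[-0.988, -0.004, -0.155], [0.155, -0.003, -0.988], [0.004, -1.0, 0.003]]
wrist_force: [-0.2, 0.4, -2.3]
width: 0.0456
```

```bash
python3 - <<'E'
from h import *
s=robot.observe(); print(s['t'],s['tool_pos'],s['ee_rot'].round(4))
b=cam('wrist');cv2.imwrite('pics/m8.png',b['im'][:,:,::-1])
a=cam('side'); cv2.imwrite('pics/m8s.png',a['im'][:,:,::-1])
cv2.imwrite('pics/m8b.png',np.hstack([cv2.resize(a['im'][110:190,250:330,::-1],(400,400),interpolation=3),cv2.resize(b['im'][0:260,190:450,::-1],(400,400),interpolation=3)]))
E
```

```text
13.2 [0.43701899 0.25401545 0.04068917] [[-0.9879 -0.004  -0.1549]
 [ 0.1549 -0.0028 -0.9879]
 [ 0.0035 -1.      0.0034]]
```

View pics/m8b.png

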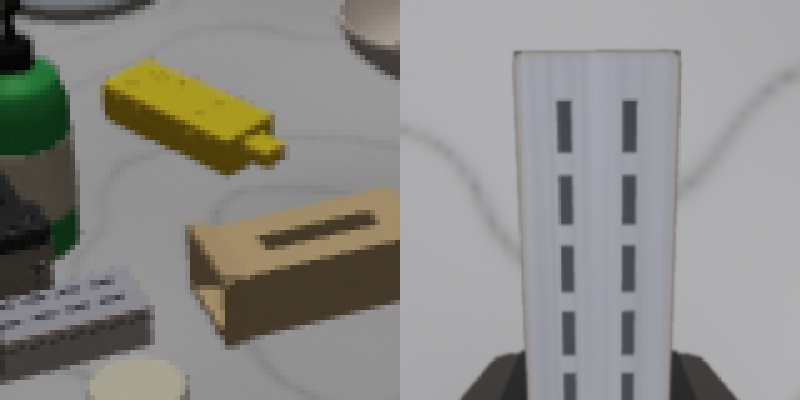

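```bash
python3 - <<'E'
from h import *
s=robot.observe();c=cam('wrist'); g=lambda L:np.array(L)*.65+[190,0]
E=g([(115,52),(280,52)]); E=g([(114.5,52),(280.5,52)])
for z in [.034,.036,.038,.04,.042,.044,.046]:
    P=px2w(c,E,z); Q=(P-s['tool_pos'])@s['ee_rot']; print(z,np.linalg.norm(P[1]-P[0]).round(4),(Q*100).round(2).tolist())
a=cam('side'); y=-.155; R=np.array([[np.cos(y),-np.sin(y),0],[np.sin(y),np.cos(y),0],[0,0,1]])
M=np.array([.576,.233,0])
print(w2px(a,M+np.array([(0,.034,.05),(0,-.034,0),(0,-.034,.05)])@R.T).round(1), 'vs 287.4,155 295.6,178.6 295,166.4')
print(w2px(a,s['tool_pos']+R@[.1077,-.023,-.002]).round(1),w2px(a,s['tool_pos']+R@[.1077,-.023,-.032]).round(1),'vs 280,172.4 280.6,178.6')
E
```

```text
0.034 0.046 [[-10.11, 0.84, -2.33], [-10.11, 0.84, 2.26]]
0.036 0.0454 [[-10.07, 0.64, -2.3], [-10.08, 0.64, 2.24]]
0.038 0.0448 [[-10.04, 0.44, -2.27], [-10.04, 0.44, 2.21]]
0.04 0.0442 [[-10.0, 0.24, -2.25], [-10.0, 0.24, 2.18]]
0.042 0.0437 [[-9.97, 0.04, -2.22], [-9.97, 0.04, 2.15]]
0.044 0.0431 [[-9.93, -0.16, -2.19], [-9.93, -0.16, 2.12]]
0.046 0.0425 [[-9.89, -0.36, -2.16], [-9.9, -0.36, 2.09]]
[[286.1 154.5]
 [295.1 180.5]
 [294.3 166.4]] vs 287.4,155 295.6,178.6 295,166.4
[[282.8 169.7]] [[283.4 178.2]] vs 280,172.4 280.6,178.6
```

Emit:
arm_command:
  deltas: [0,0,0,0,-0.4,0,1,0,0,0,-1.5,0,0,1,0,0,0,-1.5,0,-0.05,1,0,0,0,-1,0,0,1,0,0,0,-1,0,0,1]

```text
t: 14.02
tool_pos: [0.4888, 0.2473, 0.0467]
ee_rot: [[-0.988, -0.0, -0.157], [0.157, -0.0, -0.988], [0.0, -1.0, 0.0]]
wrist_force: [-0.3, -0.4, -3.1]
width: 0.0454
```

```bash
python3 - <<'E'
from h import *
s=robot.observe(); print(s['tool_pos'],s['wrist_force'].round(2),s['ft_torque'].round(3),s['ee_rot'].round(4)[:,0])
E
```

```text
[0.48882643 0.24726268 0.04667226] [-0.28 -0.45 -3.07] [-0.016  0.328 -0.023] [-9.876e-01  1.571e-01  1.000e-04]
```

Emit:
arm_command:
  deltas: [0,0,0,0,0.15,0,1,0,0,0,0,0.15,0,1,0,0,0,0,0.1,0,1,0,0,0,0,0,0,1,0,0,0,0,0,0,1]

```text
t: 14.65
tool_pos: [0.4879, 0.2478, 0.0429]
ee_rot: [[-0.988, 0.0, -0.156], [0.156, 0.0, -0.988], [-0.0, -1.0, -0.0]]
wrist_force: [-0.0, -0.1, -3.6]
width: 0.0457
```

```bash
cat > f.py <<'E'
from h import *
s=robot.observe(); d=s['tool_pos']-[.576,.233,0]; print(s['t'],'s',d[0]*.988-d[1]*.155,'lat',d[0]*.155+d[1]*.988,'z',d[2],s['wrist_force'].round(2),s['ft_torque'].round(3),s['width'])
E
python3 f.py
```

```text
14.65 s -0.08933454126721666 lat 0.0009543461045132141 z 0.04288266166919223 [-0.05 -0.11 -3.56] [ 0.041  0.314 -0.033] 0.04570593039885286
```

Emit:
arm_command:
  deltas: [0,0,0,-0.7,0,0.05,1,0,0,0,-0.7,0,0,1,0,0,0,-0.7,0,0,1,0,0,0,-0.7,0,0,1,0,0,0,-0.2,0,0,1]

```text
t: 15.28
tool_pos: [0.5183, 0.2422, 0.0428]
ee_rot: [[-0.988, 0.0, -0.157], [0.157, -0.0, -0.988], [-0.0, -1.0, 0.0]]
wrist_force: [-0.1, -0.2, -2.9]
width: 0.0453
```

```bash
python3 f.py
```

```text
15.275 s -0.05843618416854665 lat 0.00011726532931366669 z 0.0428320559999254 [-0.1  -0.22 -2.86] [ 0.029  0.301 -0.006] 0.045289574854682504
```

Emit:
arm_command:
  deltas: [0,0,0,-0.9,0,0.05,1,0,0,0,-0.9,0,0.05,1,0,0,0,-0.9,0,0,1,0,0,0,-0.9,0,0,1,0,0,0,-0.3,0,0,1]

```text
t: 15.9
tool_pos: [0.5568, 0.235, 0.0428]
ee_rot: [[-0.988, 0.001, -0.157], [0.157, -0.0, -0.988], [-0.001, -1.0, 0.0]]
wrist_force: [-0.3, 0.3, -2.4]
width: 0.0455
```

```bash
python3 f.py; python3 - <<'E'
from h import *
b=cam('wrist')['im'][:,:,::-1]; a=cam('side')['im'][:,:,::-1]
cv2.imwrite('pics/m9b.png',np.hstack([cv2.resize(a[80:200,220:340],(400,400),interpolation=3),cv2.resize(b[0:400,120:520],(400,400),interpolation=3)]))
E
```

```text
15.9 s -0.01931991649735957 lat -0.000978996055142678 z 0.04284160268839143 [-0.34  0.35 -2.38] [0.011 0.251 0.012] 0.045485033542880436
```

View pics/m9b.png

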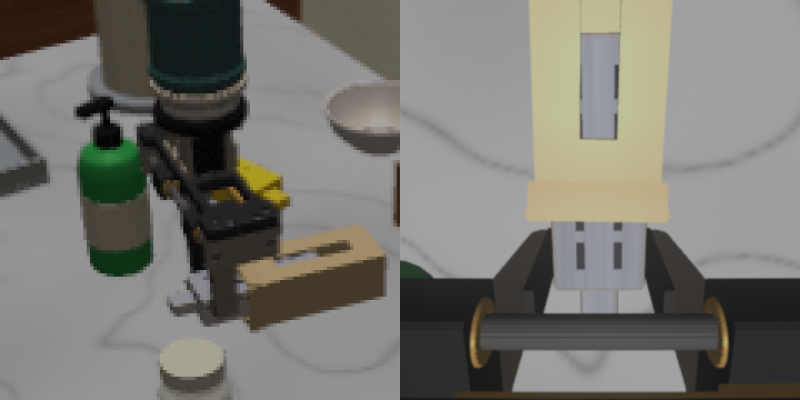

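Emit:
arm_command:
  deltas: [0,0,0,-0.4,0.05,0,1,0,0,0,0,0.1,0,1,0,0,0,0,0.1,0,1,0,0,0,0,0,0,0,0,0,0,0,0,0,0]

```text
t: 16.62
tool_pos: [0.5603, 0.2349, 0.0408]
ee_rot: [[-0.988, 0.001, -0.157], [0.157, 0.0, -0.988], [-0.001, -1.0, -0.001]]
wrist_force: [0.0, -0.0, -0.3]
width: 0.0634
```

Emit:
arm_command:
  deltas: [0,0,0,0,0,0,0,0,0,0,0,-2.5,0,0,0,0,0,0,-3,0,0.3,0,0,0,3.3,0,0.2,1,0,0,0,3.4,0,0.2,1]
  newtons: 10

```text
t: 17.25
tool_pos: [0.4928, 0.2414, 0.0959]
ee_rot: [[-0.988, 0.001, -0.157], [0.157, 0.001, -0.988], [-0.001, -1.0, -0.001]]
wrist_force: [-0.5, 0.3, 1.0]
width: 0.0576
```

```bash
python3 f.py; python3 - <<'E'
from h import *
c=cam('wrist'); cv2.imwrite('pics/w10.png',c['im'][:,:,::-1]); cv2.imwrite('pics/s10.png',cam('side')['im'][:,:,::-1])
for n in ['cassette_a','sleeve_a']:
  for d in models.outline_of(n,'side')[:3]: print(n,round(d['score'],2),np.round(d['bbox'],1).tolist())
E
```

```text
17.25 s -0.08349541697684047 lat -0.004632895377271476 z 0.09591252648784657 [-0.46  0.27  0.96] [-0.012  0.25   0.005] 0.057560042318096714
cassette_a 0.91 [288.2, 131.8, 33.3, 23.6]
cassette_a 0.64 [282.0, 169.3, 25.3, 18.6]
sleeve_a 0.95 [401.2, 252.9, 64.5, 53.5]
sleeve_a 0.85 [251.5, 247.9, 62.8, 46.2]
sleeve_a 0.74 [312.5, 164.8, 48.6, 32.5]
```

Emit:
arm_command:
  deltas: [0,0,0,0,0,0,1,0,0,0,0,2,0,1,0,0,0,0,2,0,1,0,0,0,0,2,0,1,0,0,0,0,0,0,1]

```text
t: 18.08
tool_pos: [0.4918, 0.2402, 0.0329]
ee_rot: [[-0.988, -0.004, -0.157], [0.157, -0.003, -0.988], [0.003, -1.0, 0.003]]
wrist_force: [0.4, -0.0, -0.7]
width: 0.0005
```

Emit:
arm_command:
  deltas: [0,0,0,-0.5,0,0,1,0,0,0,-0.5,0,0,1,0,0,0,-0.5,0,0,1,0,0,0,-0.5,0,0,1,0,0,0,-0.5,0,0,1]

```text
t: 18.7
tool_pos: [0.5174, 0.2376, 0.0354]
ee_rot: [[-0.988, -0.001, -0.156], [0.156, 0.0, -0.988], [0.001, -1.0, -0.0]]
wrist_force: [-2.5, 1.3, 1.0]
width: 0.0008
```

```bash
python3 f.py
```

```text
18.7 s -0.058598888033298234 lat -0.004584291687942326 z 0.03536387094778415 [-2.49  1.32  0.99] [ 0.105  0.654 -0.025] 0.0007536236806931525
```

Emit:
arm_command:
  deltas: [0,0,0,-0.55,0,0,1,0,0,0,-0.55,0,0,1,0,0,0,-0.55,0,0,1,0,0,0,-0.5,0,0,1,0,0,0,-0.4,0,0,1]

```text
t: 19.32
tool_pos: [0.5433, 0.2332, 0.0353]
ee_rot: [[-0.988, -0.0, -0.157], [0.157, -0.0, -0.988], [0.0, -1.0, 0.0]]
wrist_force: [-1.3, -0.2, -0.5]
width: 0.0004
```

Emit:
arm_command:
  deltas: [0,0,0,-0.2,0,0,1,0,0,0,-0.2,0,0,1,0,0,0,-0.1,0,0,1,0,0,0,0,0,0,1,0,0,0,0,0,0,1]

```text
t: 19.95
tool_pos: [0.548, 0.2326, 0.0354]
ee_rot: [[-0.988, 0.0, -0.157], [0.157, 0.0, -0.988], [-0.0, -1.0, -0.0]]
wrist_force: [-0.6, 1.0, -0.5]
width: 0.0006
```

```bash
python3 f.py
```

```text
19.95 s -0.027587514348498626 lat -0.0047542197168146455 z 0.03542308419463231 [-0.62  0.96 -0.54] [ 0.024  0.39  -0.034] 0.0006018110171060994
```

Emit:
arm_command:
  deltas: [0,0,0,-0.1,0,0,1,0,0,0,-0.1,0,0,1,0,0,0,-0.1,0,0,1,0,0,0,0,0,0,1,0,0,0,0,0,0,1]

```text
t: 20.58
tool_pos: [0.5511, 0.2321, 0.0354]
ee_rot: [[-0.988, 0.0, -0.157], [0.157, -0.0, -0.988], [-0.0, -1.0, -0.0]]
wrist_force: [-0.4, -0.8, -1.2]
width: 0.0008
```

```bash
python3 f.py
```

```text
20.575 s -0.02448335671683155 lat -0.004774090590640451 z 0.03535261299829633 [-0.37 -0.78 -1.22] [0.023 0.356 0.031] 0.0008178116602196977
```

Emit:
arm_command:
  deltas: [0,0,0,-0.1,0,0,1,0,0,0,-0.1,0,0,1,0,0,0,-0.1,0,0,1,0,0,0,0,0,0,1,0,0,0,0,0,0,1]

```text
t: 21.2
tool_pos: [0.5539, 0.2317, 0.0353]
ee_rot: [[-0.988, 0.0, -0.157], [0.157, 0.0, -0.988], [-0.0, -1.0, -0.0]]
wrist_force: [-1.3, 0.6, -0.8]
width: 0.0005
```

```bash
python3 f.py
```

```text
21.2 s -0.021596578885670743 lat -0.004728457266124872 z 0.03534317624896695 [-1.3   0.59 -0.75] [0.059 0.509 0.056] 0.0004522132331314856
```

Emit:
arm_command:
  deltas: [0,0,0,-0.1,0,0,1,0,0,0,-0.1,0,0,1,0,0,0,0,0,0,1,0,0,0,0,0,0,1,0,0,0,0,0,0,1]

```text
t: 21.82
tool_pos: [0.5541, 0.2316, 0.0353]
ee_rot: [[-0.988, -0.004, -0.156], [0.156, 0.0, -0.988], [0.004, -1.0, 0.0]]
wrist_force: [-7.1, 0.6, 4.4]
width: 0.0004
```

```bash
python3 f.py
```

```text
21.825 s -0.021420028642442274 lat -0.004728633745131539 z 0.03530766434456767 [-7.1   0.58  4.38] [0.081 1.671 0.025] 0.00041667675106692864
```

Emit:
arm_command:
  deltas: [0,0,0,1.5,0,0,1,0,0,0,2.5,0,0,1,0,0,0,3,-2,0,1,0,0,0,2,-5,0,1,0,0,0,0,-5,0,1]

```text
t: 22.45
tool_pos: [0.4652, 0.2457, 0.1562]
ee_rot: [[-0.988, -0.0, -0.155], [0.155, -0.0, -0.988], [0.0, -1.0, 0.0]]
wrist_force: [0.2, 0.5, -0.1]
width: 0.0007
```

```bash
python3 f.py; python3 - <<'E'
from h import *
b=cam('wrist'); a=cam('side'); t=cam('top')
for n,c in (('w',b),('s',a),('t',t)): cv2.imwrite(f'pics/{n}11.png',c['im'][:,:,::-1])
y=-.155; R=np.array([[np.cos(y),-np.sin(y),0],[np.sin(y),np.cos(y),0],[0,0,1]])
print(w2px(b,np.array([.576,.233,0])+np.array([(-.019,0,.026),(0,0,.05),(.06,0,.045)])@R.T))
cv2.imwrite('pics/m11.png',np.hstack([cv2.resize(a['im'][138:188,275:350,::-1],(450,300),interpolation=3),np.zeros((300,0,3),np.uint8)]))
def r(im,x0,y0,w,h,W,H): return cv2.resize(im[y0:y0+h,x0:x0+w,::-1],(W,H),interpolation=3)
cv2.imwrite('pics/m11.png',np.vstack([np.hstack([r(a['im'],270,135,80,60,400,300),r(a['im'],360,215,80,60,400,300)]),np.hstack([r(b['im'],200,0,240,180,400,300),r(t['im'],190,140,80,60,400,300)])]))
for n in ['cassette_a','soap','pot']:
  for d in models.outline_of(n,'side')[:3]: print(n,round(d['score'],2),np.round(d['bbox'],1).tolist())
E
```

```text
22.45 s -0.11144021530390137 lat -0.004586179970486279 z 0.156202452697044 [ 0.17  0.51 -0.12] [0.06  0.095 0.05 ] 0.0007261524681872484
[[312.8043998   76.51782826]
 [312.14949616  45.0839578 ]
 [311.81759522 -50.44342989]]
cassette_a 0.9 [288.6, 131.8, 31.8, 22.7]
cassette_a 0.59 [305.5, 162.6, 34.3, 21.9]
cassette_a 0.54 [391.3, 255.6, 43.6, 35.8]
soap 0.68 [255.8, 143.6, 23.8, 37.2]
pot 0.67 [278.3, 196.8, 23.2, 31.3]
```

View pics/m11.png

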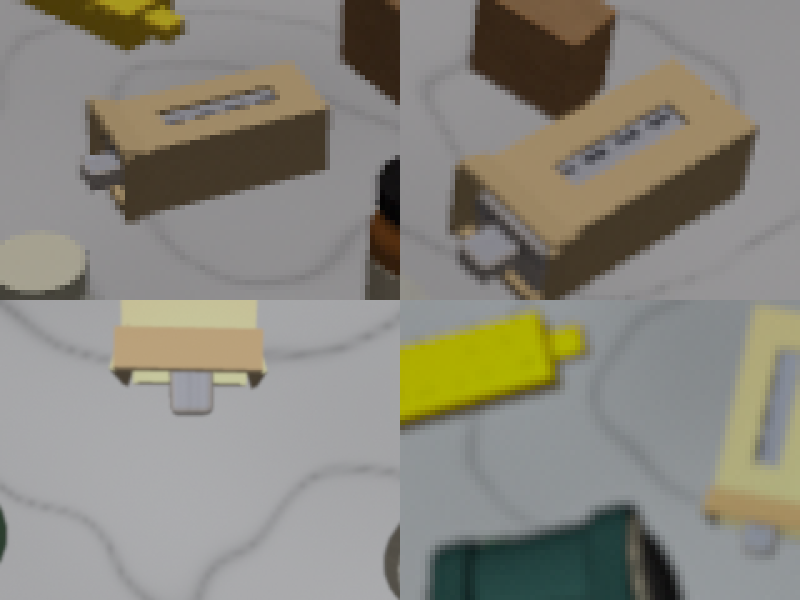

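```bash
python3 - <<'E'
from h import *
a=cam('side'); g=a['im'].astype(int)
y=-.155; R=np.array([[np.cos(y),-np.sin(y),0],[np.sin(y),np.cos(y),0],[0,0,1]]); M=np.array([.576,.233,0])
for dz,s in ((0,-.0155),(.004,-.019),(.006,-.019)):
    print(dz,w2px(a,M+np.array([(s,.01,.026+dz),(s,-.01,.026+dz),(s,-.01,.012+dz),(s,.01,.012+dz)])@R.T).round(1).tolist())
print('mouth corners',w2px(a,M+np.array([(0,.034,.05),(0,-.034,.05),(0,-.034,0)])@R.T).round(1).tolist(),'seen: 288,155.2 / 295.4,166 / 295.6,178.8')
print(g[158:182,282:296].mean(2).astype(int))
print((g[158:182,282:296,0]-g[158:182,282:296,2]))
E
```

```text
0 [[284.4, 166.6], [286.8, 170.1], [287.0, 174.0], [284.7, 170.4]]
0.004 [[283.2, 165.7], [285.6, 169.3], [285.8, 173.2], [283.5, 169.6]]
0.006 [[283.2, 165.2], [285.5, 168.8], [285.8, 172.7], [283.5, 169.1]]
mouth corners [[286.1, 154.5], [294.3, 166.4], [295.1, 180.5]] seen: 288,155.2 / 295.4,166 / 295.6,178.8
[[144 145 143 144 137  94  57  76 110 129 129 129 130 132]
 [145 144 144 144 141 113  54  59  91 129 129 130 129 130]
 [144 144 144 145 140 115  54  56  76 111 130 129 129 130]
 [145 145 145 144 141 114  54  54  57  76 111 129 129 129]
 [145 145 145 145 144 132  53  52  47  54  92 130 129 129]
 [145 145 145 145 144 133  54  54  54  58  77 110 129 129]
 [146 145 145 145 145 133  54  54  54  53  47  84 119 129]
 [146 146 146 146 145 134  54  65  93  96  80  65  87  95]
 [146 146 145 142 129 144 145 138 138 138 130  84  70  96]
 [146 146 146 142 131 138 137 137 137 138 139 128  64  70]
 [146 146 145 136  98 136 139 138 138 137 135 126  72  52]
 [147 146 146 136  80  92 132 134 122 103  72  63  58  54]
 [146 146 146 139  96  63  68  64  61  65  64  63  58  52]
 [146 147 146 146 1
[... 1347 characters left out ...]
0   0   0   3   7   7   7   7   6   6   7  14  26]
 [  0  -1   0   0   1   3   6   7   6   6   6   9  15  26]
 [  0  -1   0   0   0   0   7   6   7  12  39  53  33  26]
 [  0  -1   0   0   0   0   0   0   0   2  39  57  54  26]
 [  0   0   0   0   0   0   0   0   0   1  18  48  53  26]
 [  0   0  -1   0   0  -1   0   0   0   0   2  25  40  26]
 [  0  -1   0   0   0   0   0  -1   0   0   1  12  24  27]
 [ -1  -1   0   0   0  -1   0   0   0   0   0   1  13  26]
 [  0   0   0   1   0   0   0   0   0   0  -1   0   1  25]
 [  0   0   0   0   1   0   0   0   0  -1   0   0   1  12]
 [  0   0   0   0  -1  -1   0   0   0  -1   0   0   0   0]
 [  0   1   0   0   0   0   0   0   1  -1  -1   0   0   1]]
```

The cassette is in with the tab out and the lip visible in front of it, at the stop. At this resolution I can't tell whether it has dropped the 4 mm behind the lip, so I'll touch the tab's top with the closed fingertips. If it lies flat, I expect contact at TCP z ≈ 0.045.

Emit:
arm_command:
  deltas: [0,0,0,-4.7,0,-0.2,1,0,0,0,-4.7,0,-0.2,1,0,0,0,0,5,0,1,0,0,0,0,4.5,0,1,0,0,0,0,0,0,1]

```text
t: 23.42
tool_pos: [0.5573, 0.2327, 0.0558]
ee_rot: [[-0.987, -0.008, -0.157], [0.158, -0.005, -0.988], [0.007, -1.0, 0.006]]
wrist_force: [0.2, -0.1, -0.2]
width: 0.0006
```

Emit:
arm_command:
  deltas: [0,0,0,0,0.3,0,1,0,0,0,0,0.3,0,1,0,0,0,0,0.2,0,1,0,0,0,0,0,0,1,0,0,0,0,0,0,1]

```text
t: 24.05
tool_pos: [0.5605, 0.2349, 0.0528]
ee_rot: [[-0.988, 0.001, -0.156], [0.156, 0.0, -0.988], [-0.001, -1.0, -0.001]]
wrist_force: [0.5, -0.3, -0.5]
width: 0.0005
```

```bash
python3 f.py
```

```text
24.05 s -0.015570154988958836 lat -0.0005399008186600333 z 0.05276155837997668 [ 0.49 -0.29 -0.51] [-0.036  0.178  0.   ] 0.00046739195606285334
```

Emit:
arm_command:
  deltas: [0,0,0,0,0.2,0,1,0,0,0,0,0.2,0,1,0,0,0,0,0.1,0,1,0,0,0,0,0,0,1,0,0,0,0,0,0,1]

```text
t: 24.68
tool_pos: [0.5604, 0.2347, 0.0473]
ee_rot: [[-0.988, 0.0, -0.157], [0.157, -0.0, -0.988], [-0.0, -1.0, 0.0]]
wrist_force: [0.1, -0.8, -0.1]
width: 0.0003
```

```bash
python3 f.py
```

```text
24.675 s -0.01564457475072118 lat -0.0007823169198111664 z 0.047339232796722815 [ 0.06 -0.76 -0.08] [ 0.031  0.156 -0.005] 0.0003330479222655115
```

Emit:
arm_command:
  deltas: [0,0,0,0,0.1,0,1,0,0,0,0,0.1,0,1,0,0,0,0,0.08,0,1,0,0,0,0,0,0,1,0,0,0,0,0,0,1]

```text
t: 25.3
tool_pos: [0.5604, 0.2347, 0.0454]
ee_rot: [[-0.988, -0.0, -0.157], [0.157, 0.001, -0.988], [0.0, -1.0, -0.001]]
wrist_force: [-2.6, -0.6, 7.4]
width: 0.0004
```

```bash
python3 f.py
```

```text
25.3 s -0.015631648665232315 lat -0.000769716685799888 z 0.045368417803847066 [-2.58 -0.57  7.41] [-0.198  0.657 -0.049] 0.0003507767338334249
```

Contact came at z = 0.0454, so the tab top is at 26 mm and the cassette lies flat behind the lip. I'll retreat upwards and away.

Emit:
arm_command:
  deltas: [0,0,0,0,-2,0,1,0,0,0,0,-4,0,1,0,0,0,0,-6,0,0.5,0,0,0,4,-5,0,0.5,0,0,0,5,0,0,0.5]

```text
t: 25.92
tool_pos: [0.4747, 0.2491, 0.2179]
ee_rot: [[-0.987, 0.007, -0.159], [0.159, 0.005, -0.987], [-0.006, -1.0, -0.006]]
wrist_force: [-1.0, -0.7, -0.8]
width: 0.0283
```

Emit:
arm_command:
  deltas: [0,0,0,5,0,0,0.5,0,0,0,0,0,0,0.5,0,0,0,0,0,0,0.5,0,0,0,0,0,0,0.5,0,0,0,0,0,0,0.5]

```text
t: 26.55
tool_pos: [0.4241, 0.2559, 0.2133]
ee_rot: [[-0.987, 0.001, -0.158], [0.158, -0.001, -0.987], [-0.001, -1.0, 0.001]]
wrist_force: [-0.3, 0.3, -0.2]
width: 0.046
```

```bash
python3 f.py; python3 - <<'E'
from h import *
a=cam('side'); cv2.imwrite('pics/s12.png',a['im'][:,:,::-1]); o=cv2.imread('pics/side0.png'); d=np.abs(o[:,:,::-1].astype(int)-a['im']).max(2)
n=cv2.connectedComponentsWithStats((d>35).astype(np.uint8))
print([x.tolist() for x in n[2][1:] if x[4]>8])
p=cv2.imread('pics/s11.png')[:,:,::-1].astype(int); print('tab region change since release',np.abs(p-a['im'])[155:182,278:340].max())
robot.close_job()
E
```

```text
26.55 s -0.15361736023492478 lat -0.0009654834506130604 z 0.21328367770561157 [-0.33  0.34 -0.16] [ 0.005  0.183 -0.008] 0.045953308853055576
[[213, 0, 23, 12, 62], [196, 10, 21, 6, 84], [108, 15, 14, 2, 14], [106, 15, 30, 9, 98], [111, 22, 23, 7, 82], [0, 31, 41, 6, 112], [48, 32, 18, 12, 129], [110, 32, 23, 4, 42], [0, 40, 41, 7, 109], [132, 41, 5, 8, 20], [202, 43, 34, 11, 121], [211, 44, 14, 2, 15], [136, 48, 8, 12, 30], [207, 53, 27, 7, 83], [208, 57, 29, 9, 97], [218, 67, 12, 14, 129], [211, 72, 4, 4, 10], [213, 86, 6, 7, 18], [216, 91, 32, 42, 694], [64, 140, 7, 25, 136], [0, 145, 64, 28, 672], [313, 153, 12, 4, 25], [287, 160, 8, 7, 25], [275, 164, 20, 15, 122], [48, 169, 13, 11, 38], [6, 182, 8, 9, 36], [27, 182, 19, 12, 80]]
tab region change since release 7
the job is handed in; nothing more can be done
```

The cassette is back in its own sleeve with the pull tab outwards, lying flat behind the stop lip. The job was handed in at about 27 s, with the gripper clear of everything.

**What I did:** I gripped the plain end that stuck out, levelled it over the lip, and pulled the cassette right out. I set it on the worktop, re-gripped it near the tab end, and turned it 180°. Then I slid it in plain end first and pushed the tab with closed fingers until it met the stop.

**Last checks:**
- **Home:** the push met firm resistance of about 7 N, roughly where I expected the stop. The tab sticks out about 16 mm, less than the 19 mm you gave; that fits the box sitting against the stop.
- **Flat:** touching the top of the tab met resistance (about 7 N) at 26 mm above the worktop, the height for a cassette lying flat. If it were still on the lip, contact would have come at 30 mm or more.
- **Surroundings:** comparing the first and last side pictures, the changes are the arm, sleeve_a's mouth and roof slot, and where the arm now stands in front of the view. The pot, jar, tape, needle holder, carton and sleeve_b's cassette show no change, and the tab region did not shift as the arm moved away.
- **Soap:** the arm partly hides it in the last picture. It was unmoved in the earlier close views, and no contact force showed when the gripper passed it.

**Checks that disagreed:** one mid-job measurement put the gripped cassette about 6 mm shorter ahead of the gripper than expected. Picture scale errors probably explain most of that, and it slid in without contact. The side camera was too coarse to show whether the cassette had dropped behind the lip, so I used the touch check.

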